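Set the bench lamp's iris to the green marker and switch it on

TASK

Set the slide-viewing lamp for use: with the fingertips push the red upright pin of its iris lever round the scale until the lever's pointer aims at the middle of the green marker (not the yellow one), and leave it there. Then press the blue lamp button down and let go. Only push: do not grip the lever, do not press the button before the lever is set, and do not disturb the bottles and vial standing about.

Things in the scene. Friction and masses are not known exactly. Their poses are not given: they have to be found in the camera images.
- iris_axis (a point): the upright turning axis of the iris ring, at the ring's top, about 52 mm above the worktop. The ring (84 mm across, dark, knurled) lies in the middle of a round white lamp housing 172 mm across and 40 mm high, fixed to the worktop; a low arm (66 mm wide, 30 mm high) with the lamp button sticks out of the housing to 150 mm from the axis. The point turns with the ring: its own -x axis points along the lever, outwards
- iris_lever (a joint): angle of iris ring and lever, rad: 0 when the lever points to the side of the housing 90 degrees clockwise (seen from above) of the button's arm, roughly towards the robot; grows as the lever turns anticlockwise seen from above (towards the button's arm). Stops at -2.1 and 2.1. It turns with light friction (about 1.2 N at the pin) and stays where it is left
- lever_pin (a point): middle of the lever's red upright pin: a round pin 12 mm thick, 52 mm from the turning axis, standing free from 52 mm to 84 mm above the worktop (this point is 67 mm above it). The pin is what the fingertips push, from the side
- pointer_tip (a point): outer tip of the lever's red pointer, 64 mm from the turning axis, on the line from the axis through the pin, just above the housing's deck (43 mm above the worktop). Its own -x axis points outwards along the pointer
- green_marker: the green marker: a flat disc 13 mm across and 2 mm thick, fixed on the scale 70 to 79 mm from the turning axis; the origin is the middle of its underside on the deck, 40 mm above the worktop. It lies 60 to 100 degrees to one side or the other of the lever's zero direction
- yellow_marker: the yellow marker, alike, on the other side of the scale; not the one wanted; origin in the middle of its underside
- lamp_button_top (a point): centre of the top of the blue lamp button (28 mm across, in a grey housing on the low arm of the lamp, about 118 mm from the turning axis); it is pressed straight down
- lamp_button (a joint): travel of the lamp button, m: 0 up, 0.006 fully down; fully down takes about 5 N and it springs back up
- stain_bottle: loose small bottle with a blue cap, 33 mm across, 88 mm high, standing left of the lamp; origin at the middle of its underside. Leave it standing
- strip_vial: loose vial with a blue cap, 33 x 28 mm, 60 mm high, left of the lamp; origin at the middle of its underside. Leave it standing
- saline_bottle: loose bottle with a light-blue cap and band, 46 mm across, 128 mm high, right of the lamp; origin at the middle of its underside. Leave it standing
Not all that is in view belongs to the job. Leave any purple look-alike of the strip_vial alone.

How it is judged:
By the outcome, as a careful person would: the job done as asked, in the order asked, and still so for the second after the job is handed in, with the robot touching nothing.
It also fails if it takes over 54 s, if anything falls off the work surface, if the arm or the gripper's body presses on something with over 40 N, if the wrist force passes 120 N, or if a joint passes its speed limit or range.

ROBOT

A 6-joint arm with a two-finger parallel gripper is mounted at the origin on a cart in front of the work surface, level with it; the furniture and walls round the work are solid. World frame = base frame: x ahead of the robot, y to its left, z up, the work surface at z = 0. Lengths are in mm, angles in degrees, forces in N, time in s.
With the tool pointing down it reaches from about 300 to 850 mm from the base axis. Payload 4.2 kg.
Tool frame: the origin (TCP) lies midway between the tips of the shut fingers; the grasp point (between the pads) lies 19 mm behind it (env.hold_point_z is the z of the grasp point in the tool frame, in mm); z points along the fingers, y is the direction in which the jaws open and shut (so a half turn about z gives the same grasp; the last joint's range is limited). The gripper opens to 91 mm and grips with 3 to 60 N. Pads are 32 mm wide; open, the fingers measure 118 mm over their backs; the gripper's body (76 mm by 178 mm) begins 60 mm behind the grasp point.
Start: joints at [-72.307, 18.312, 89.639, -0, 72.044, -1.146], TCP at [185.675, -544.213, 213.976] pointing down, gripper open.
Joint ranges: [-177.97, 177.97], [-48.28, 115.42], [12.27, 149.76], [-77.06, 257.06], [2.81, 150.46], [-146.56, 146.56]. Speed limits (degrees/s): [147.25, 147.25, 180, 180, 180, 180].

INTERFACE

Orientations are given as [roll, pitch, yaw] about the fixed x, y, z axes, in that order (R = Rz(yaw) Ry(pitch) Rx(roll)).
In Python, from workcell import env, grab_frame, camera_params, spotter gives the robot as it stands. The module is installed in compiled form; this text tells all that it offers.
- The arm moves only by the shell command python3 -m jog 'ROWS' [FORCE]. ROWS is text: rows parted by semicolons, each of 7 numbers parted by spaces: the turn, a rotation vector about the world's x, y, z in units of 5 degrees (1.0 is 5 degrees), then the shift along the world's x, y, z in units of 25 mm (1.0 is 25 mm), then the opening, from 0 (shut) to 1 (fully open). A call has 1 to 5 rows; each row is the pose to reach, as a shift and turn from the pose commanded when the call began; what a row does not reach only later rows make up. A row lasts 1/8 s, in which the tool goes at most 62.5 mm and 10.7 degrees, less where a joint would pass 70% of its speed; a pose out of reach is approached as far as the arm can. A call with a gripper value outside its range is refused whole. The fingers move at their own pace and stop on an object; FORCE is the grip in N (left out, the last holds). Time passes only in rows, so rows that repeat a pose let the fingers close. It gives the time, the measured TCP pose, the force and the opening at its end, in the units of the state.
- env.state(): the state, without advancing time (a new reading comes with each control period).
- grab_frame(name): name is "scene" or "side" or "wrist"; returns the picture (400x640x3 uint8, red, green, blue); there is no depth.
- camera_params(name): a dict with "K" (3x3 intrinsics, pixels), "rvec" (rotation vector, rad) and "tvec" (3), from world to camera coordinates, as OpenCV has them. Camera axes: x right, y down, z forward; pixel columns grow to the right and rows downward; lengths in mm; the calibration is good to about 2 mm. A picture is of the moment at which its call begins: read the wrist's pose just before it. camera_params takes no time and is no camera call; for the wrist camera it gives the pose at the moment of the call.
- env.job_done(): hands the job in, once; it reports no verdict.
Trained networks look in the newest picture that a camera, given by its name, has taken for a name from the list of things; names that differ only in an ending like _2 or _b are one class to them, and where a whole thing is asked for, a point or a joint stands for the part that bears it (a point fixed in the world has none). Each returns a list of dicts, best first, with "conf" (0 to 1); they miss things now and then, are a little off and sometimes report something else, mostly with a low value. They report only what shows in the picture. A call takes as long as a camera call. They do not tell look-alikes from the thing itself.
- spotter.look_for(query, camera): "box" ([left, top, width, height] in pixels, round what is visible of it).
- spotter.trace(query, camera): "region" (400x640 bool, what is visible of it) and "box" ([left, top, width, height] in pixels, round what is visible of it).
The state is a dict: "time_s": time; "qpos": joint angles; "qvel": joint speeds; "effort": joint torques, N m; "ee_pos": TCP position; "ee_rot": TCP orientation; "force": force on the tool from outside, world axes, zero at the start; "torque": the same for the moment, N m; "gripper_width": finger opening in mm.
Only numpy, scipy, OpenCV 4.12 (cv2) and the standard library are available. Lean on these libraries where they do the work, as an engineer would, in place of code of your own. Each camera call takes 0.05 s, during which the arm holds its last target. There are 200 camera calls.

## Working session

There is one attempt and no reset: what is moved stays moved. The work goes in short steps, Python scripts to look and compute and a shell command to move; the robot and the scene stay as the last step left them, time stands still between calls to the robot, and variables do not carry over. Pictures are saved under pics/ and viewed, about 8 in all and at most 12, crops included, and the job is handed in when it is done.

```bash
mkdir -p pics
cat > h.py <<'E'
import numpy as np, cv2
from workcell import env, grab_frame, camera_params, spotter
def pix2z(cam,u,v,z):
    p=camera_params(cam);R=cv2.Rodrigues(np.array(p["rvec"],float))[0];t=np.array(p["tvec"],float).ravel()
    d=R.T@np.linalg.inv(np.array(p["K"]))@np.array([u,v,1.]);c=-R.T@t
    return c+d*(z-c[2])/d[2]
def proj(cam,P):
    p=camera_params(cam)
    return cv2.projectPoints(np.array(P,float).reshape(-1,1,3),np.array(p["rvec"],float),np.array(p["tvec"],float),np.array(p["K"],float),None)[0].reshape(-1,2)
E
python3 - <<'E'
from h import *
for c in ("scene","side"):
    im=grab_frame(c); cv2.imwrite(f"pics/{c}0.png",im[:,:,::-1])
    for q,z in [("iris_axis",52),("lever_pin",67),("green_marker",41),("yellow_marker",41),("lamp_button_top",45),("pointer_tip",43),("stain_bottle",88),("strip_vial",60),("saline_bottle",128)]:
        for r in spotter.trace(q,c)[:2]:
            v,u=np.nonzero(r["region"]); m=(u.mean(),v.mean())
            print(c,q,round(r["conf"],2),[round(float(b)) for b in r["box"]],np.round(m,1),np.round(pix2z(c,*m,z),0))
print(env.state())
E
```

```text
scene iris_axis 0.69 [320, 171, 24, 19] [332.8 181.5] [517.  77.  52.]
scene iris_axis 0.51 [352, 162, 12, 10] [360.1 166.6] [482. -36.  52.]
scene lever_pin 0.57 [320, 170, 29, 21] [333.1 181.2] [508.  90.  67.]
scene green_marker 0.29 [270, 215, 15, 20] [276.4 223.5] [560. 314.  41.]
scene lamp_button_top 0.73 [366, 124, 16, 30] [374.6 138.1] [ 523. -211.   45.]
scene lamp_button_top 0.62 [353, 163, 13, 8] [359.8 166.6] [487. -43.  45.]
scene pointer_tip 0.9 [318, 172, 31, 21] [333.  181.2] [522.  67.  43.]
scene stain_bottle 0.81 [294, 227, 11, 23] [297.9 239. ] [449. 356.  88.]
scene strip_vial 0.64 [186, 281, 13, 25] [191.6 292.8] [577. 625.  60.]
scene strip_vial 0.55 [312, 214, 10, 20] [314.1 225. ] [456. 270.  60.]
scene saline_bottle 0.66 [368, 124, 15, 29] [374.4 139. ] [ 473. -103.  128.]
side iris_axis 0.55 [330, 186, 23, 12] [341.2 192. ] [517.  81.  52.]
side pointer_tip 0.54 [330, 187, 24, 14] [342.1 192.4] [520.  68.  43.]
side stain_bottle 0.66 [313, 214, 10, 25] [316.6 227.6] [434. 390.  88.]
side strip_vial 0.64 [293, 214, 7, 18] [297.2 221.2] [537. 349.  60.]
side strip_vial 0.59 [310, 209, 8, 13] [313.3 212.7] [519. 275.  60.]
side saline_bottle 0.85 [368, 150, 8, 27] [372.9 164.4] [450. -51. 128.]
{'time_s': 1.0, 'qpos': array([-7.23062197e+01,  1.83128265e+01,  8.96386423e+01, -1.17655302e-03,
        7.20448557e+01, -1.14529471e+00]), 'qvel': array([ 0.06740667,  0.05251489, -0.12749441,  0.03422214, -0.05665586,
        0.10735452]), 'effort': array([ 2.00586626e-03, -4.12351799e+01, -2.32230967e+01,  7.30253407e-02,
        3.76878132e-02,  1.05157960e-05]), 'ee_pos': array([ 185.67910321, -544.21152042,  213.96905723]), 'ee_rot': array([1.79996348e+02, 1.19251807e-03, 1.88394377e+01]), 'force': array([-0.12584359,  0.5466328 , -0.21593937]), 'torque': array([ 0.00017088, -0.01558109, -0.01613008]), 'gripper_width': 91.37485283619257}
```

Run:
```python
import cv2,numpy as np
a=cv2.imread("pics/scene0.png")[100:320,180:420];b=cv2.imread("pics/side0.png")[120:260,260:420]
a=cv2.resize(a,(436,400),interpolation=cv2.INTER_CUBIC);b=cv2.resize(b,(364,318),interpolation=cv2.INTER_CUBIC)
c=np.zeros((400,800,3),np.uint8);c[:,:436]=a;c[:318,436:]=b
cv2.imwrite("pics/c0.png",c)
```

```text
(no output)
```

View pics/c0.png

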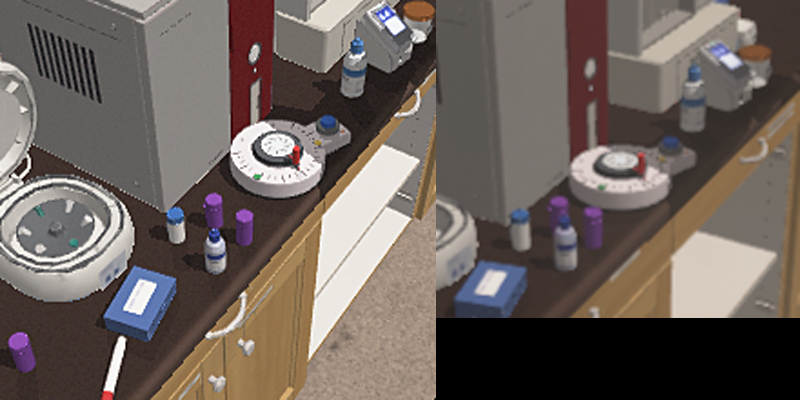

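```bash
python3 -m jog '0 0 0 .9 2.2 .7 0;0 0 0 1.8 4.4 1.4 0;0 0 0 2.7 6.6 2.1 0;0 0 0 3.6 8.8 2.8 0;0 0 0 4.5 11 3.5 0' && python3 -m jog '0 0 0 .9 2.3 0 0;0 0 0 1.8 4.6 0 0;0 0 0 2.7 6.9 0 0;0 0 0 3.6 9.2 0 0;0 0 0 4.5 11.5 0 0' && python3 -m jog '0 0 0 0 1.7 0 0; 0 0 0 0 1.7 0 0; 0 0 0 0 1.7 0 0; 0 0 0 0 1.7 0 0'
python3 - <<'E'
from h import *
print(env.state()["ee_pos"],env.state()["ee_rot"])
c="wrist"
im=grab_frame(c); cv2.imwrite(f"pics/{c}1.png",im[:,:,::-1])
for q,z in [("iris_axis",52),("lever_pin",67),("green_marker",41),("yellow_marker",41),("lamp_button_top",45),("pointer_tip",43)]:
        for r in spotter.trace(q,c)[:2]:
            v,u=np.nonzero(r["region"]); m=(u.mean(),v.mean())
            print(c,q,round(r["conf"],2),[round(float(b)) for b in r["box"]],np.round(m,1),np.round(pix2z(c,*m,z),0))
E
```

```text
time_s: 1.62
ee_pos: [298.6, -267.4, 302.2]
ee_rot: [180.0, -0.0, 18.8]
force: [0.7, 0.5, 0.6]
gripper_width: 44.1
time_s: 2.25
ee_pos: [411.1, 20.3, 301.9]
ee_rot: [180.0, -0.1, 18.9]
force: [0.4, -0.7, 0.4]
gripper_width: 0.4
time_s: 2.75
ee_pos: [410.6, 59.7, 301.6]
ee_rot: [180.0, -0.0, 18.7]
force: [-0.1, -0.7, 0.0]
gripper_width: 0.4
[410.59993799  59.67104446 301.58506608] [ 1.79972281e+02 -6.96067770e-03  1.87275937e+01]
wrist iris_axis 0.98 [314, 55, 59, 68] [341.3  88.4] [525.  72.  52.]
wrist iris_axis 0.73 [489, 134, 74, 42] [521.5 156.6] [ 522. -204.   52.]
wrist lever_pin 0.74 [311, 58, 64, 64] [341.2  88.1] [524.  73.  67.]
wrist green_marker 0.4 [281, 73, 7, 10] [285.8  76.1] [516. 149.  41.]
wrist yellow_marker 0.65 [362, 132, 6, 8] [366.6 137. ] [476.  15.  41.]
wrist lamp_button_top 0.71 [395, 131, 20, 20] [405.6 141.7] [488. -40.  45.]
wrist lamp_button_top 0.36 [281, 70, 9, 15] [285.9  75.9] [516. 149.  45.]
wrist pointer_tip 0.57 [312, 56, 57, 70] [341.1  88.4] [525.  73.  43.]
```

View pics/wrist1.png

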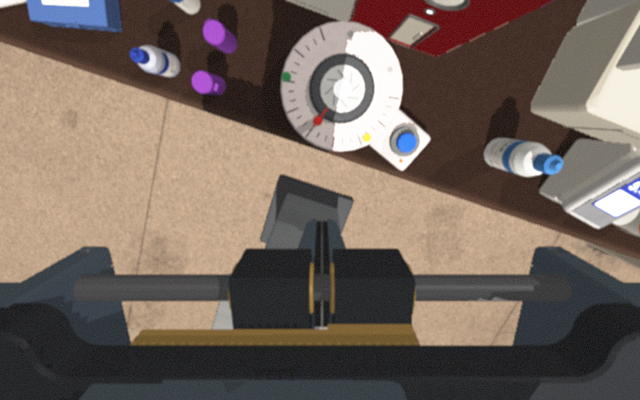

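Run:
```python
from h import *
c="wrist"
im=grab_frame(c).astype(int)
R,G,B=im[...,0],im[...,1],im[...,2]
def ang(p,o): return np.degrees(np.arctan2(p[1]-o[1],p[0]-o[0]))
roi=np.zeros(R.shape,bool); roi[20:160,275:435]=1
m=roi&(R>110)&(G<70)&(B<80)
n,l,s,ce=cv2.connectedComponentsWithStats(m.astype(np.uint8))
for i in range(1,n):
    if s[i,4]>5: print("red",s[i],ce[i],pix2z(c,*ce[i],50),pix2z(c,*ce[i],67))
for nm,m in (("green",roi&(G>R+30)&(G>B+20)),("yel",roi&(R>170)&(G>140)&(B<110)),("blue",roi&(B>R+60))):
    n,l,s,ce=cv2.connectedComponentsWithStats(m.astype(np.uint8))
    for i in range(1,n):
        if s[i,4]>5: print(nm,s[i],ce[i],pix2z(c,*ce[i],48 if nm=="blue" else 42))
im=cv2.resize(im[20:160,275:435].astype(np.uint8),(800,600)[:2] and (640,560),interpolation=cv2.INTER_CUBIC)
cv2.imwrite("pics/w1c.png",im[:,:,::-1])
```

```text
red [390  38   4   4   8] [391.5   39.75] [601.54612557  31.71136715  50.        ] [596.96848005  33.99245908  67.        ]
red [395  41   5   3   6] [396.83333333  41.83333333] [601.53980056  24.21602557  50.        ] [596.96240969  26.79887968  67.        ]
red [404  44   7   4   8] [407.25   45.625] [601.82720827   9.6290872   50.        ] [597.23824637  12.79921092  67.        ]
red [315 108  14  17  82] [320.37804878 117.35365854] [479.99150343  87.70567136  50.        ] [480.30764265  87.7324346   67.        ]
green [282  73   9   8  58] [286.20689655  76.43103448] [515.70254223 149.17601093  42.        ]
yel [364 134   7   7  33] [366.96969697 137.27272727] [475.36734245  15.07824841  42.        ]
blue [397 133  20  20 324] [406.80864198 142.55555556] [487.06527716 -40.56556326  48.        ]
```

View pics/w1c.png

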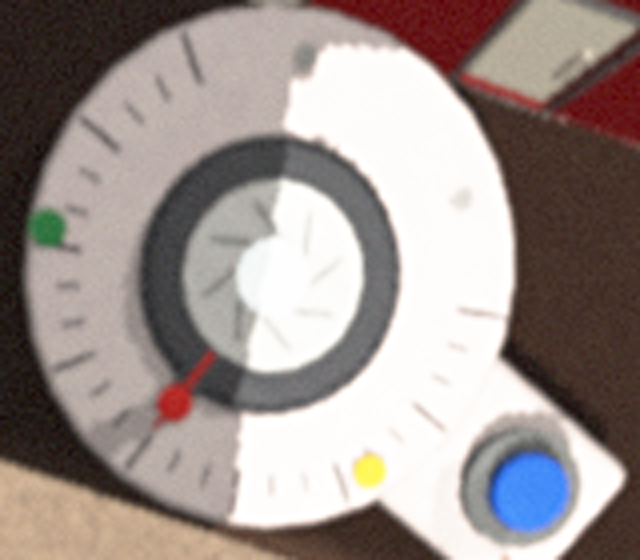

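Run:
```python
from h import *
c="wrist"
f=lambda cu,cv,z: pix2z(c,275+cu/4-.4,20+cv/4-.4,z)
A=f(270,274,52);P=f(175,403,84);H=f(270,267,40)
print("A",A,"housing",H,"pin",P,np.linalg.norm(P-A), np.degrees(np.arctan2(*(P-A)[1::-1])))
B=np.array([487,-40.5]);print("btn",np.linalg.norm(B-A[:2]))
```

```text
A [525.4414492   72.25525756  52.        ] housing [528.6485252   72.57248698  40.        ] pin [476.27707046  89.02720414  84.        ] 61.01175566250954 161.16342732864211
btn 119.12805347798749
```

```bash
python3 -m jog '0 0 2 .5 0 -1 0;0 0 4 1 0 -2 0;0 0 6.2 1.6 -.1 -3.5 0;0 0 8.3 2.1 -.2 -5 0;0 0 10.4 2.16 -.2 -6 0' && python3 -m jog '0 0 0 0 0 -1 0;0 0 0 0 0 -2 0;0 0 0 0 0 -3 0;0 0 0 0 0 -3.55 0;0 0 0 0 0 -3.55 0'
python3 - <<'E'
from h import *
s=env.state();print(s["ee_pos"],s["ee_rot"],s["qpos"].round())
im=grab_frame("wrist"); cv2.imwrite("pics/w2.png",im[:,:,::-1])
E
```

```text
time_s: 3.78
ee_pos: [464.8, 55.6, 149.7]
ee_rot: [-179.9, 0.0, 71.2]
force: [-0.2, -0.1, 0.2]
gripper_width: 0.1
time_s: 4.4
ee_pos: [464.3, 55.7, 62.1]
ee_rot: [-179.9, 0.0, 70.8]
force: [-0.2, 0.0, -0.2]
gripper_width: 0.5
[464.25545109  55.74162843  62.13482277] [-1.79911792e+02  4.18998703e-02  7.08368105e+01] [  5.  18. 115.  -0.  47.  25.]
```

View pics/w2.png

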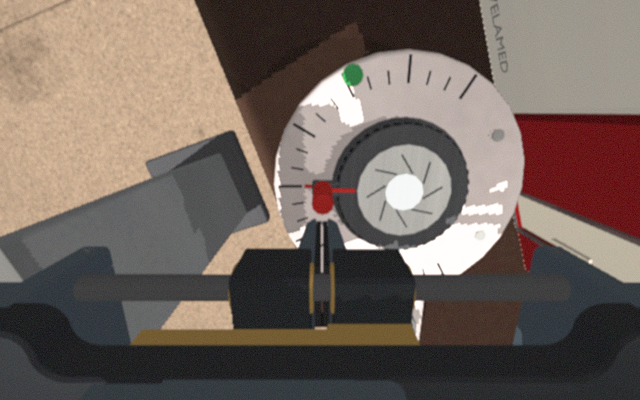

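Run:
```python
from h import *
c="wrist"
A=pix2z(c,404,191,52);G=pix2z(c,353,74,42);H=pix2z(c,399.5,168,40)
a=lambda p:np.degrees(np.arctan2(p[1],p[0]))
print(A,G,np.linalg.norm((G-A)[:2]),a(G-A),H,a(G-H))
A=np.array([525.5,72.])
for th in (161,150,140,130,120,110,105,97):
    r=np.radians(th);t=np.array([np.sin(r),-np.cos(r)]);T=A+52*np.array([np.cos(r),np.sin(r)])-22*t
    d=(T-[464.3,55.7])/25; print(th,T.round(1),d.round(2),"turn",round((th-90-71)/5,2))
```

```text
[525.97796975  70.72804122  52.        ] [517.07275656 148.71785338  42.        ] 78.49658351527698 96.51406677979071 [529.39014059  83.01013486  40.        ] 100.61728552717231
161 [469.2  68.1] [0.19 0.5 ] turn 0.0
150 [469.5  78.9] [0.21 0.93] turn -2.2
140 [471.5  88.6] [0.29 1.31] turn -4.2
130 [475.2  97.7] [0.44 1.68] turn -6.2
120 [480.4 106. ] [0.65 2.01] turn -8.2
110 [487.  113.3] [0.91 2.31] turn -10.2
105 [490.8 116.5] [1.06 2.43] turn -11.2
97 [497.3 120.9] [1.32 2.61] turn -12.8
```

Push to th≈105 (target about 97), then look closely.

```bash
python3 -m jog '0 0 0 .1 .25 0 0;0 0 0 .19 .5 0 0;0 0 -1.1 .2 .71 0 0;0 0 -2.2 .21 .93 0 0;0 0 -3.2 .25 1.12 0 0' && python3 -m jog '0 0 -1 .04 .19 0 0;0 0 -2 .11 .37 0 0;0 0 -3 .19 .56 0 0;0 0 -4 .29 .73 0 0;0 0 -5 .4 .89 0 0' && python3 -m jog '0 0 -1 .13 .15 0 0;0 0 -2 .26 .3 0 0;0 0 -3 .41 .42 0 0;0 0 -3 .41 .42 0 0'
python3 - <<'E'
from h import *
s=env.state();print(s["ee_pos"],s["ee_rot"],s["qpos"].round())
im=grab_frame("wrist"); cv2.imwrite("pics/w3.png",im[:,:,::-1])
E
```

```text
time_s: 5.08
ee_pos: [471.4, 84.1, 63.2]
ee_rot: [179.9, -0.0, 54.7]
force: [0.3, -1.8, -0.1]
gripper_width: 0.8
time_s: 5.7
ee_pos: [481.6, 105.9, 63.2]
ee_rot: [179.9, -0.0, 29.7]
force: [-0.7, -2.8, 0.5]
gripper_width: 0.1
time_s: 6.2
ee_pos: [491.5, 117.1, 63.0]
ee_rot: [180.0, -0.0, 14.9]
force: [-0.1, 0.1, -0.2]
gripper_width: 0.4
[491.54247982 117.0710971   63.04851441] [ 1.79999455e+02 -4.64438358e-02  1.49239210e+01] [ 12.  21. 111.   0.  48.  87.]
```

View pics/w3.png

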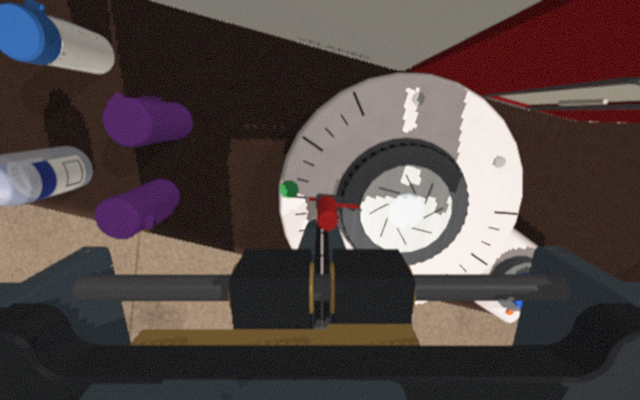

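```bash
cat > meas.py <<'E'
from h import *
import sys
def meas(name,scale=6,c="wrist",A=np.array([525.7,71.5]),crop=(110,40)):
    im=grab_frame(c); I=im.astype(int);R,G,B=I[...,0],I[...,1],I[...,2]
    a=lambda p:(round(float(np.degrees(np.arctan2(p[1]-A[1],p[0]-A[0]))),2),round(float(np.hypot(p[0]-A[0],p[1]-A[1])),1))
    near=np.zeros(R.shape,bool); u,v=proj(c,[*A,45])[0].astype(int); 
    yy,xx=np.mgrid[:400,:640]; near=(xx-u)**2+(yy-v)**2<170**2
    m=near&(G>R+25)&(G>B+15); n,l,s,ce=cv2.connectedComponentsWithStats(m.astype(np.uint8)); i=1+np.argmax(s[1:,4])
    g=pix2z(c,*ce[i],42); print("green",ce[i],s[i,4],g.round(1),a(g))
    gu,gv=ce[i].astype(int)
    # red pixels projected at z=43, r 56..66
    m=near&(R>90)&(G<0.45*R)&(B<0.5*R); pts=np.argwhere(m)
    W=np.array([pix2z(c,x,y,43) for y,x in pts])
    r=np.hypot(*(W[:,:2]-A).T); th=np.degrees(np.arctan2(W[:,1]-A[1],W[:,0]-A[0])); ok=(abs((th-97+180)%360-180)<40)
    for lo in (30,36,42,48,54,57,60,63,66): 
        k=ok&(r>=lo)&(r<lo+3); 
        if k.any(): print(lo,k.sum(),th[k].mean().round(1))
    x0,y0=max(0,gu-50),max(0,gv-40); cr=cv2.resize(im[y0:y0+90,x0:x0+130],None,fx=scale,fy=scale,interpolation=cv2.INTER_CUBIC)
    cv2.imwrite(f"pics/{name}.png",cr[:,:,::-1]); print("crop",x0,y0)
if __name__=="__main__": meas(sys.argv[1])
E
python3 meas.py w3c
```

```text
green [288.18548387 188.9516129 ] 248 [515.8 148.5  42. ] (97.33, 77.6)
30 16 107.5
36 21 106.5
42 27 108.5
48 143 111.8
54 147 112.3
57 41 115.6
60 9 101.4
crop 238 148
```

View pics/w3c.png

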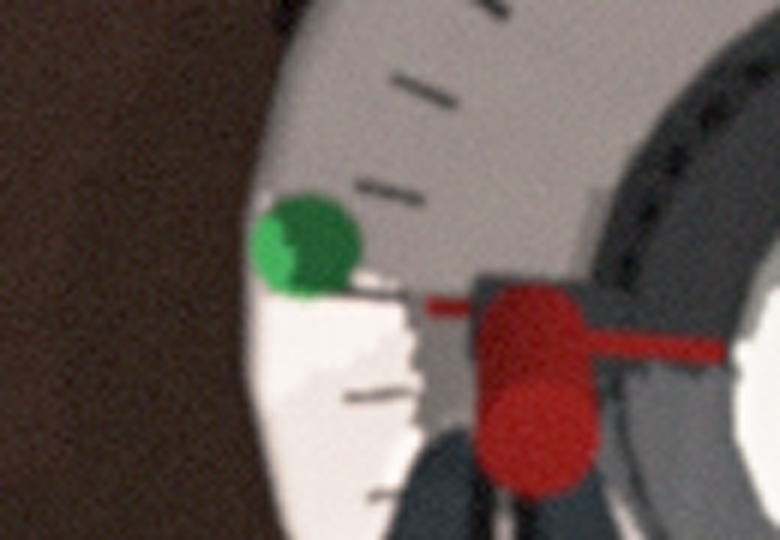

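```bash
python3 -m jog '0 0 -.2 .03 .02 0 0;0 0 -.4 .065 .045 0 0;0 0 -.6 .1 .07 0 0;0 0 -.8 .13 .09 0 0;0 0 -.8 .13 .09 0 0'
python3 meas.py w4c
```

```text
time_s: 6.92
ee_pos: [494.5, 118.8, 62.7]
ee_rot: [180.0, -0.0, 10.8]
force: [-1.0, 0.3, 1.4]
gripper_width: 0.6
green [287.26587302 196.28174603] 252 [515.8 148.4  42. ] (97.34, 77.5)
30 16 104.9
36 16 103.1
42 23 103.1
48 144 108.4
54 140 109.5
57 59 112.2
60 8 98.3
crop 237 156
```

View pics/w4c.png

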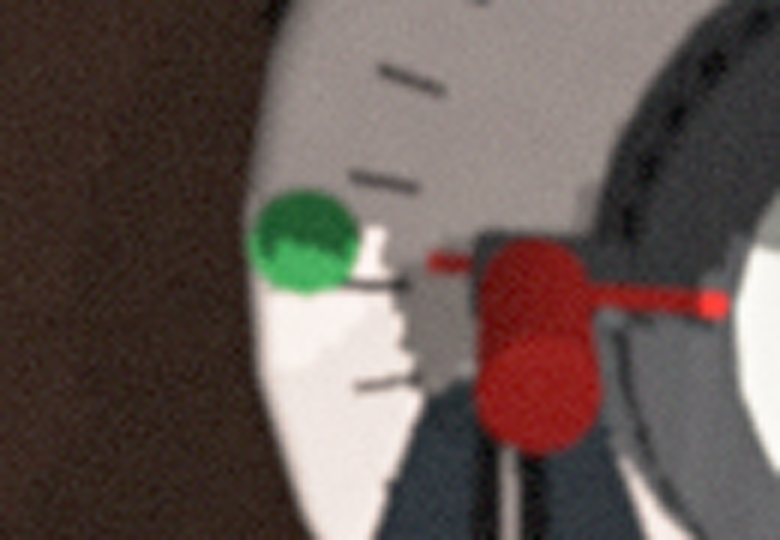

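```bash
python3 -m jog '0 0 0 -.4 -.1 0 0;0 0 0 -.8 -.2 0 0;0 0 0 -.8 -.2 1.5 0;0 0 0 -.8 -.2 3 0; 0 0 0 -.8 -.2 4 0'
python3 - <<'E'
from h import *
p=camera_params("wrist");R=cv2.Rodrigues(np.array(p["rvec"],float))[0]
print("cam",(-R.T@np.array(p["tvec"]).ravel()).round(),"axis",R[2].round(2),env.state()["ee_pos"])
E
```

```text
time_s: 7.6
ee_pos: [474.2, 113.7, 164.4]
ee_rot: [180.0, -0.1, 10.8]
force: [0.3, 0.2, -0.4]
gripper_width: 0.1
cam [554. 131. 335.] axis [-0.28 -0.05 -0.96] [474.23086142 113.71591516 164.44043882]
```

Run:
```python
from h import *
c="wrist"
im=grab_frame(c); cv2.imwrite("pics/w5.png",im[:,:,::-1])
u,v=proj(c,[525.7,71.5,45])[0].astype(int); print(u,v)
x0,y0=max(0,u-100),max(0,v-75)
cr=cv2.resize(im[y0:y0+150,x0:x0+200],None,fx=4,fy=4,interpolation=cv2.INTER_CUBIC)
cv2.imwrite("pics/w5c.png",cr[:,:,::-1]);print(x0,y0)
```

```text
374 155
274 80
```

View pics/w5c.png

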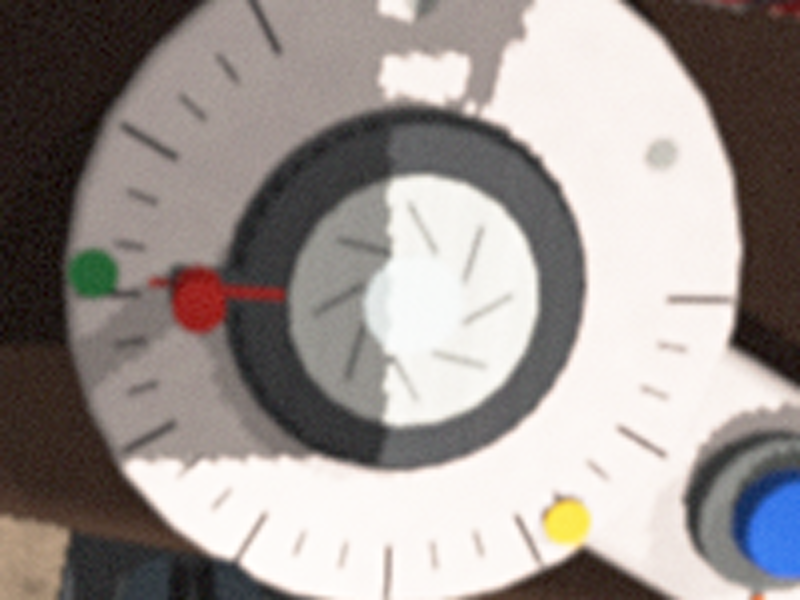

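```bash
cat > ax.py <<'E'
from h import *
c="wrist"
f=lambda u,v,z: pix2z(c,274+(u+.5)/4-.5,80+(v+.5)/4-.5,z)[:2]
T=[(669,299,732,300),(125,450,173,425),(123,125,176,157),(620,430,664,455),(239,558,267,515),(388,599,388,546),(252,2,280,52),(517,515,541,562)]
N=[];b=[]
for a in T:
    p,q=f(*a[:2],40),f(*a[2:],40);d=(q-p)/np.linalg.norm(q-p);n=np.array([-d[1],d[0]]);N.append(n);b.append(n@p)
A,res,_,_=np.linalg.lstsq(np.array(N),np.array(b),rcond=None);print("A ticks",A,(np.array(N)@A-b).round(1))
A2=f(414,300,52);print("A disc",A2)
for X in (A,A2,(A+A2)/2):
    an=lambda p:(np.degrees(np.arctan2(*(p-X)[::-1])).round(1),np.linalg.norm(p-X).round(1))
    print("tip",an(f(152,282,43)),"inner",an(f(285,296,52)),"pin",an(f(199,299,84)),"green",an(f(93,273,42)),"yel",an(f(568,521,42)))
E
python3 ax.py
```

```text
A ticks [526.32321489  70.55252531] [-0.9  1.4 -0.8  1.9  0.9 -4.  -3.1 -0.6]
A disc [527.58624995  70.47173898]
tip (np.float64(96.9), np.float64(64.1)) inner (np.float64(96.9), np.float64(31.3)) pin (np.float64(94.7), np.float64(52.7)) green (np.float64(96.1), np.float64(79.1)) yel (np.float64(-130.9), np.float64(75.0))
tip (np.float64(98.0), np.float64(64.4)) inner (np.float64(99.1), np.float64(31.6)) pin (np.float64(96.1), np.float64(52.9)) green (np.float64(97.0), np.float64(79.3)) yel (np.float64(-131.6), np.float64(75.8))
tip (np.float64(97.4), np.float64(64.2)) inner (np.float64(98.0), np.float64(31.4)) pin (np.float64(95.4), np.float64(52.8)) green (np.float64(96.5), np.float64(79.2)) yel (np.float64(-131.3), np.float64(75.4))
```

```bash
python3 -m jog '0 0 0 0 -2 0 0;0 0 0 0 -4 0 0;0 0 0 0 -5 0 0;0 0 0 0 -5 0 0'
python3 - <<'E'
from h import *
c="wrist"; print(env.state()["ee_pos"])
im=grab_frame(c);cv2.imwrite("pics/w6.png",im[:,:,::-1]);I=im.astype(int);R,G,B=I[...,0],I[...,1],I[...,2]
m=(B>R+60)&(B>120);n,l,s,ce=cv2.connectedComponentsWithStats(m.astype(np.uint8))
for i in range(1,n):
    if s[i,4]>60: print("blue",s[i],ce[i],pix2z(c,*ce[i],45),pix2z(c,*ce[i],55))
for r in spotter.trace("saline_bottle",c)[:2]:
    v,u=np.nonzero(r["region"]);print(r["conf"],r["box"])
I=grab_frame("scene")
for cam in("scene","side"):
    grab_frame(cam)
    for r in spotter.look_for("saline_bottle",cam)[:2]:
        b=r["box"];print(cam,r["conf"],b,pix2z(cam,b[0]+b[2]/2,b[1]+b[3]-3,0),pix2z(cam,b[0]+b[2]/2,b[1]+2,128))
E
```

```text
time_s: 8.15
ee_pos: [473.6, -12.4, 162.2]
ee_rot: [-180.0, 0.0, 10.7]
force: [-0.3, 0.4, 0.2]
gripper_width: 0.4
[473.58436059 -12.43303762 162.17248794]
blue [  0 132   8  12  71] [  2.91549296 136.57746479] [473.14742087 304.10633165  45.        ] [475.95347625 293.72685283  55.        ]
blue [340 174  28  28 612] [353.60457516 187.97712418] [486.70109402 -40.35108162  45.        ] [489.03644603 -38.76795342  55.        ]
blue [ 542  188   47   35 1029] [567.9271137  205.81243926] [ 509.69823797 -262.09439674   45.        ] [ 511.2349258  -252.81038003   55.        ]
blue [496 192  12  16  73] [500.79452055 199.1369863 ] [ 503.51962988 -191.3979738    45.        ] [ 505.27089362 -184.56916198   55.        ]
0.64 [474.7, 154.1, 114.2, 66.1]
scene 0.81 [367.0, 123.0, 16.2, 30.5] [ 510.57457368 -201.87938007    0.        ] [ 509.88456161 -174.14304283  128.        ]
scene 0.39 [291.8, 225.9, 12.5, 22.8] [ 4.79203858e+02  3.18282577e+02 -1.13686838e-13] [450.0268702  351.78739851 128.        ]
side 0.72 [311.9, 215.0, 11.3, 22.2] [484.90857095 306.14560404   0.        ] [430.0065892 388.7639255 128.       ]
side 0.55 [371.0, 150.8, 8.6, 24.4] [ 524.41000693 -238.57910818    0.        ] [ 491.17039361 -158.7719723   128.        ]
```

View pics/w6.png

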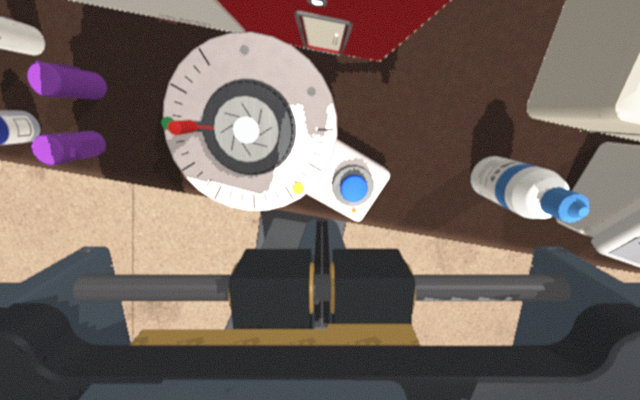

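```bash
python3 -m jog '0 0 0 .55 -1.1 0 0;0 0 0 .55 -1.1 -1.5 0;0 0 0 .55 -1.1 -3 0;0 0 0 .55 -1.1 -4 0;0 0 0 .55 -1.1 -4 0' && python3 -m jog '0 0 0 0 0 -.1 0;0 0 0 0 0 -.2 0;0 0 0 0 0 -.2 0' && python3 -m jog '0 0 0 0 0 -.1 0;0 0 0 0 0 -.2 0;0 0 0 0 0 -.2 0'
```

```text
time_s: 9.12
ee_pos: [486.8, -38.1, 61.2]
ee_rot: [-179.9, 0.2, 10.9]
force: [-0.2, -0.9, 0.5]
gripper_width: 0.5
time_s: 9.5
ee_pos: [488.6, -38.7, 58.3]
ee_rot: [180.0, -0.1, 10.8]
force: [-0.1, -0.3, -0.1]
gripper_width: 0.5
time_s: 9.88
ee_pos: [488.0, -38.7, 52.5]
ee_rot: [-180.0, 0.0, 10.8]
force: [-1.3, 0.4, 0.0]
gripper_width: 0.1
```

```bash
python3 -m jog '0 0 0 0 0 -.06 0;0 0 0 0 0 -.12 0;0 0 0 0 0 -.12 0'; python3 -m jog '0 0 0 0 0 -.06 0;0 0 0 0 0 -.12 0;0 0 0 0 0 -.12 0'
```

```text
time_s: 10.25
ee_pos: [488.2, -38.7, 49.8]
ee_rot: [180.0, 0.0, 10.8]
force: [-1.2, 0.2, 2.9]
gripper_width: 0.8
time_s: 10.62
ee_pos: [488.2, -38.7, 46.8]
ee_rot: [180.0, 0.0, 10.8]
force: [-1.3, -0.1, 4.5]
gripper_width: 0.4
```

```bash
python3 -m jog '0 0 0 0 0 -.04 0;0 0 0 0 0 -.08 0;0 0 0 0 0 -.08 0'; python3 -m jog '0 0 0 0 0 -.04 0;0 0 0 0 0 -.04 0'
```

```text
time_s: 11.0
ee_pos: [488.2, -38.7, 46.1]
ee_rot: [180.0, -0.0, 10.8]
force: [-4.0, -0.3, 15.4]
gripper_width: 0.2
time_s: 11.25
ee_pos: [488.2, -38.7, 45.9]
ee_rot: [180.0, -0.0, 10.8]
force: [-6.2, -0.8, 22.8]
gripper_width: 0.5
```

```bash
python3 -m jog '0 0 0 0 0 .4 0;0 0 0 0 0 1.2 0;0 0 0 0 0 2.5 0;0 0 0 -.6 1 4 0;0 0 0 -.6 1 4.4 0' && python3 -m jog '0 0 0 0 4 0 0;0 0 0 0 4 0 0;0 0 0 0 4 0 0;0 0 0 0 4 0 0'
python3 - <<'E'
from h import *
c="wrist"; print(env.state()["ee_pos"],env.state()["force"])
im=grab_frame(c)
u,v=proj(c,[525.7,71.5,45])[0].astype(int)
x0,y0=max(0,u-110),max(0,v-75)
cr=cv2.resize(im[y0:y0+150,x0:x0+200],None,fx=4,fy=4,interpolation=cv2.INTER_CUBIC)
cv2.imwrite("pics/w7c.png",cr[:,:,::-1]);print(x0,y0)
E
```

```text
time_s: 11.88
ee_pos: [473.7, -13.0, 155.4]
ee_rot: [180.0, -0.2, 10.9]
force: [0.4, 0.3, 0.2]
gripper_width: 0.1
time_s: 12.38
ee_pos: [473.1, 85.6, 152.9]
ee_rot: [180.0, 0.1, 10.9]
force: [-0.1, 0.4, -1.2]
gripper_width: 0.3
[473.07228555  85.62172397 152.87069739] [-0.10098661  0.40389399 -1.2190896 ]
238 72
```

View pics/w7c.png

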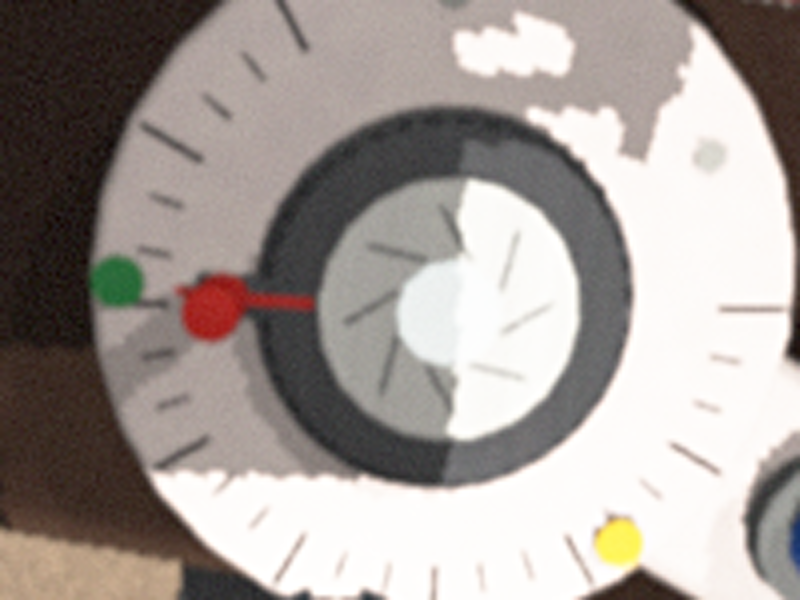

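```bash
python3 -c "
from workcell import env
print(env.job_done())"
```

```text
the job is handed in; nothing more can be done
None
```

The lever is set on the green marker, the lamp button has been pressed and released, and the job is handed in. It took about 12.5 s of the 54 s allowed.

- **Lever:** I pushed the red pin clockwise with the shut fingertips, from about 161° to about 97° in world angle, without gripping it. The last picture, taken after the button press, shows the pointer about 0.5° short of the green marker's middle, judged by the scale ticks.
- **Where the checks disagreed:** calibrated views taken just before the press put the pointer 0.8 to 1.0° short. Working from the top of the pin instead put it about 1° the other way. I took it as set to within about 1°.
- **Button:** I pressed it straight down after the lever was set. The force rose to about 4.5 N over the travel, then to 23 N at the hard stop, near 46 mm above the worktop, and I then let go. I did not measure the button springing back up.
- **Other items:** the robot ended about 150 mm above the worktop, touching nothing. The bottles and vials were standing when last seen, just before the button press. I did not look at them again after that, but the forces read on the way to and from the button showed no contact with them.

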